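# Load a two-bay cell shuttle from a rocker-lever feeder

## Task

Load the empty two-bay shuttle with one cell in each bay, using the feeder: push the shuttle fully home against one of its end stops, press the lever's thumb pad all the way down until one cell has rolled out into the bay, and let the lever come right back up; then push the shuttle home against the opposite stop and press and release the lever once more. Work with the fingertips only, do not touch the cells, and leave the remaining two cells in the feeder and everything else on the bench as it is.

Things in the scene. Friction and masses are not known exactly. Their poses are not given: they have to be found in the camera images.
- feeder: the cell feeder, fixed: grey base plate 166 (x) x 270 (y) x 12 mm; on it an aluminium chute (76 mm wide, centred on y = 0, back end at x = 0.072, z = 0.08) slopes down 10 degrees to the feeder's front (-x), where a shuttle runs across its mouth on the line x = -0.058. Origin: centre of the base plate's underside, z up; -x faces the robot within 0.27 rad.
- lever_hinge (a point): the lever's hinge axis, parallel to the feeder's y; in the feeder's frame at x = -0.025, y = 0, z = 0.075. The bearing cheeks either side of it reach z = 0.085.
- lever (a joint): rocking lever over the chute: 0 = at rest (thumb pad at its rear end up, gate at its front end down before the first cell), 0.65 rad = pressed to its stop. Sprung: 3 to 6 N on the pad press it down. Beyond about 0.6 the first cell rolls out while a blade holds back the second; let go at 0.5 to 0.6 the gate may rest on the cell (press again). Below about 0.1 the next cell rolls to the gate.
- lever_pad (a point): centre of the top of the lever's black ribbed thumb pad, 40 mm along the lever x 38 mm (y). In the feeder's frame it is at x = 0.008, z = 0.121 at rest (sloping about 35 degrees, rear edge high, at z = 0.133, the highest point of the feeder) and at x = 0.029, z = 0.091 when fully pressed (about level).
- shuttle (a joint): position of the black shuttle along the feeder's y: +0.040 m = against its left (+y) end stop, right bay before the chute's mouth; -0.040 = against its right stop, left bay before the mouth; it starts part-way. 1 to 2 N move it; it stays where left. A bay takes a cell only within about 3 mm of the stop. 38 (x) x 166 (y) mm; end plates' tops at z = 0.062, robot-side wall's at 0.058.
- bay_left (a point): in the shuttle's left (+y) bay, the point where the centre of a cell lies when it rests there: 35 mm above the bench. A bay is an open trough 32 mm wide (x) and 74 mm long (y) inside. Axes as the feeder's.
- bay_right (a point): the same point of the shuttle's right (-y) bay, 80 mm from the other
- end_left (a point): centre of the outer (+y) face of the shuttle's left end plate (38 mm wide, faces +y), 45 mm above the bench; push here towards -y. The face runs from z = 0.016 to 0.062; the end stop block on the base plate beside it is only 24 mm high and the rails 19 mm.
- end_right (a point): the same point on the right end plate's outer (-y) face; push here towards +y
- cell_1: first cell in the chute, the one behind the gate: a plain grey round battery cell, 26 mm diameter x 65 mm, 90 g, lying along the feeder's y axis. Origin at its centre, y along the cell. It is not to be touched.
- cell_2: second cell in the chute, behind cell_1; same make
- cell_3: third cell in the chute, which stays in the feeder
- cell_4: fourth cell, at the top of the chute, which stays in the feeder
- flux_tin: bystander: round flux tin, 50 mm diameter x 18 mm, on the base plate left of the chute; origin at the centre of its underside
- relay: bystander: black relay, 30 x 30 x 34 mm, on the base plate right of the chute; origin at the centre of its underside
- solder_reel: bystander: reel of solder standing on the bench right of the feeder, 54 mm diameter x 38 mm
- pliers: bystander: pliers with blue-green handles, 154 x 62 x 11 mm, flat on the bench front right of the feeder
- cutters: bystander: red-handled side cutters, 131 x 62 x 11 mm, flat on the bench front left of the feeder
- terminal_strip: bystander: black terminal strip, 30 x 110 x 10 mm, flat on the bench left of the feeder
Things that resemble listed ones, but are neither listed nor needed, are in the scene too. Leave any green look-alike of the cell_4 alone.

How it is judged:
By the outcome, as a careful person would: the job done as asked, in the order asked, and still so for the second after the job is handed in, with the robot touching nothing.
It also fails if it takes over 64 s, if anything falls off the work surface, if the arm or the gripper's body presses on something with over 40 N, if the wrist force passes 120 N, or if a joint passes its speed limit or range.

## Robot

A 6-joint arm with a two-finger parallel gripper is mounted at the origin on a cart in front of the work surface, level with it; the furniture and walls round the work are solid. World frame = base frame: x ahead of the robot, y to its left, z up, the work surface at z = 0. Lengths are in m, angles in rad, forces in N, time in s.
With the tool pointing down it reaches from about 0.35 to 0.975 m from the base axis. Payload 4.9 kg.
Tool frame: the origin (TCP) lies at the very end of the fingers, on their centre line; the grasp point (between the pads) lies 19 mm behind it; z points along the fingers, y is the line along which they close (so a half turn about z gives the same grasp; the last joint's range is limited). The gripper opens to 85 mm and grips with 20 to 120 N. Pads are 22 mm wide; open, the fingers measure 114 mm over their backs; the gripper's body (76 mm by 85 mm) begins 54 mm behind the grasp point. The pads swing forward as they close: fully open they stand 13 mm farther back than shut.
Start: joints at [1.066, 0.053, 1.613, -0, 1.476, -0.119], TCP at [0.235, 0.579, 0.203] pointing down, gripper open.
Joint ranges: [-3.01, 3.01], [-1.01, 2.22], [0.06, 2.58], [-1.02, 4.17], [0.09, 2.62], [-3.14, 3.14]. Speed limits (rad/s): [2.57, 2.57, 3.14, 3.14, 3.14, 3.14].

## Interface

Orientations are given as a unit quaternion [w, x, y, z].
In Python, from plant import state, optics, ticket, nets gives the robot as it stands. The module is installed in compiled form; this text tells all that it offers.
- The arm moves only by the shell command python3 -m inch 'ROWS' [OPENING]. ROWS is JSON, a list of rows, each an object of numbers: "dx", "dy", "dz": the shift along the tool's x, y, z as a fraction of full scale; "rx", "ry", "rz": the turn, a rotation vector about the tool's x, y, z as a fraction of full scale. In form: [{"dx": .., "dy": .., "dz": .., "rx": .., "ry": .., "rz": ..}, ...]. A call has 1 to 5 rows; each row is the pose to reach, as a shift and turn from the pose commanded when the call began, along the tool's axes at that moment; what a row does not reach only later rows make up. Full scale, the value 1, is 0.8 m for a shift and 1.5 rad for a turn. A row lasts 1/10 s, in which the tool goes at most 50 mm and 8.59 degrees, less where a joint would pass 70% of its speed; a pose out of reach is approached as far as the arm can. A call with a number of a shift or a turn outside -1 to 1 is refused whole. A call with a gripper value outside its range is refused whole. OPENING is the opening, from -1 (shut) to 1 (fully open), set as the call begins (- or left out, the last holds). The fingers move at their own pace and stop on an object; the grip force is fixed at half the most. Time passes only in rows, so rows that repeat a pose let the fingers close. It gives the time, the measured TCP pose, the force, the opening and the grip force at its end, in the units of the state.
- state(): the state, without advancing time (a new reading comes with each control period).
- optics.grab_frame(name): name is "side" or "top"; returns the picture (420x560x3 uint8, red, green, blue); there is no depth.
- optics.camera_info(name): a dict with "fx", "fy", "cx", "cy" (pixels), "k1" (the pictures are not rectified: a ray, as slopes to the right and down, at radius r is drawn at 1 + k1 r^2 times it, then the intrinsics apply), "R" (3x3) and "t" (3): a world point X has camera coordinates R X + t. Camera axes: x right, y down, z forward; pixel columns grow to the right and rows downward; lengths in m; the calibration is good to about 2 mm. A picture is of the moment at which its call begins. camera_info takes no time and is no camera call.
- ticket.job_done(): hands the job in; it is judged then, once.
Trained networks look in the newest picture that a camera, given by its name, has taken for a name from the list of things; names that differ only in an ending like _2 or _b are one class to them, and where a whole thing is asked for, a point or a joint stands for the part that bears it (a point fixed in the world has none). Each returns a list of dicts, best first, with "confidence" (0 to 1); they miss things now and then, are a little off and sometimes report something else, mostly with a low value. They report only what shows in the picture. A call takes as long as a camera call. They do not tell look-alikes from the thing itself.
- nets.boxes_of(camera, name): "bbox" ([centre column, centre row, width, height] in pixels, round what is visible of it).
- nets.outline_of(camera, name): "pixels" (420x560 bool, what is visible of it) and "bbox" ([centre column, centre row, width, height] in pixels, round what is visible of it).
The state is a dict: "time": time; "joint_pos": joint angles; "joint_vel": joint speeds; "joint_efforts": joint torques, N m; "tool_pos": TCP position; "tool_rot": TCP orientation; "contact_force": force on the tool from outside, world axes, zero at the start; "ft_torque": the same for the moment, N m; "gripper_width": opening from 0.0 (shut) to 1.0 (fully open); "grasp_force": force on a finger pad.
Only numpy, scipy, OpenCV 4.12 (cv2) and the standard library are available. Lean on these libraries where they do the work, as an engineer would, in place of code of your own. Each camera call takes 0.05 s, during which the arm holds its last target. There are 200 camera calls.

## Working session

There is one attempt and no reset: what is moved stays moved. The work goes in short steps, Python scripts to look and compute and a shell command to move; the robot and the scene stay as the last step left them, time stands still between calls to the robot, and variables do not carry over. Pictures are saved under pics/ and viewed, at most 10 in all, crops included, and the job is handed in when it is done.

```bash
mkdir -p pics; cat > h.py <<'E'
import numpy as np, cv2
from plant import state, optics, ticket, nets
def cam(n):
    c=optics.camera_info(n); return c,np.array(c["R"]),np.array(c["t"])
def proj(n,X):
    c,R,t=cam(n); p=np.atleast_2d(X)@R.T+t; s=p[:,:2]/p[:,2:]
    s=s*(1+c["k1"]*(s**2).sum(1,keepdims=True))
    return s*[c["fx"],c["fy"]]+[c["cx"],c["cy"]]
def back(n,uv,z):
    c,R,t=cam(n); d=(np.array(uv,float)-[c["cx"],c["cy"]])/[c["fx"],c["fy"]]; s=d.copy()
    for _ in range(20): s=d/(1+c["k1"]*(s@s))
    o=-R.T@t; v=R.T@np.append(s,1); return o+v*(z-o[2])/v[2]
E
python3 - <<'E'
from h import *
for n in("side","top"):
    im=optics.grab_frame(n); cv2.imwrite(f"pics/{n}0.png",im[...,::-1])
    c,R,t=cam(n); print(n,-R.T@t,R[2])
    for k in("feeder","shuttle","lever","cell_1","flux_tin","relay"):
        print(k,[(np.round(d["bbox"]).tolist(),round(d["confidence"],2)) for d in nets.boxes_of(n,k)][:6])
print(state())
E
```

```text
side [-0.1588154  -0.39895496  0.63917172] [ 0.69840099  0.45185985 -0.55503039]
feeder [([321.0, 225.0, 115.0, 83.0], 0.61)]
shuttle [([320.0, 237.0, 69.0, 36.0], 0.84), ([341.0, 201.0, 14.0, 12.0], 0.58)]
lever [([322.0, 206.0, 30.0, 40.0], 0.9), ([319.0, 235.0, 66.0, 40.0], 0.3)]
cell_1 [([225.0, 221.0, 19.0, 19.0], 0.6), ([320.0, 222.0, 20.0, 13.0], 0.47), ([340.0, 201.0, 17.0, 11.0], 0.45)]
flux_tin [([326.0, 210.0, 18.0, 5.0], 0.58), ([292.0, 214.0, 19.0, 13.0], 0.51)]
relay [([360.0, 234.0, 16.0, 13.0], 0.61), ([321.0, 226.0, 117.0, 80.0], 0.18)]
top [0.29091127 0.0267956  1.22259556] [ 0.1970715  -0.02479654 -0.98007549]
feeder [([296.0, 195.0, 114.0, 73.0], 0.57)]
shuttle [([307.0, 213.0, 66.0, 29.0], 0.74)]
lever [([303.0, 188.0, 25.0, 41.0], 0.97)]
cell_1 [([297.0, 168.0, 23.0, 18.0], 0.79), ([300.0, 178.0, 23.0, 6.0], 0.62), ([208.0, 239.0, 16.0, 31.0], 0.49), ([302.0, 200.0, 27.0, 12.0], 0.4)]
flux_tin [([261.0, 193.0, 17.0, 20.0], 0.58)]
relay [([337.0, 185.0, 20.0, 16.0], 0.47), ([302.0, 202.0, 25.0, 10.0], 0.37)]
{'time': 0.7, 'joint_pos': array([ 1.06600943e+00,  5.26955321e-02,  1.61283768e+00, -7.98328149e-07,
        1.47600757e+00, -1.18984366e-01]), 'joint_vel': array([-0.00043218, -0.00010923,  0.00090331, -0.00177796,  0.00018553,
        0.00048618]), 'joint_efforts': array([-8.33650120e-04, -3.93541145e+01, -3.70367825e+01, -2.71186982e-04,
        4.29378952e-04, -5.12149325e-05]), 'tool_pos': array([0.23518362, 0.57907068, 0.20274362]), 'tool_rot': array([8.33606380e-06, 1.91707116e-01, 9.81452180e-01, 2.45606536e-05]), 'contact_force': array([-0.21114518,  0.02526079, -0.01716907]), 'ft_torque': array([ 0.02458003,  0.0058862 , -0.04747275]), 'grasp_force': 0.0, 'gripper_width': 1.0011262552106295}
```

View pics/side0.png

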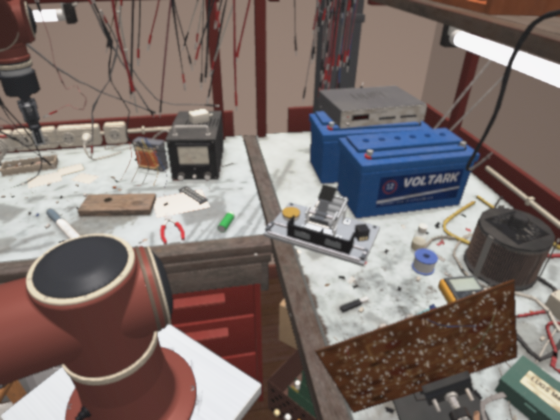

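View pics/top0.png

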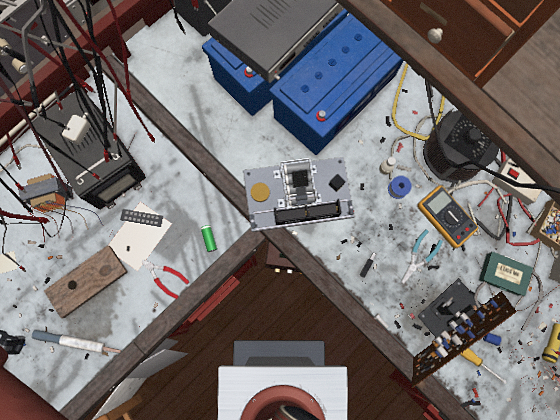

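The side picture shows the feeder at (321,225), and in the top picture it is at (297,195). In the top picture the tin is at (261,193), the relay at (337,183), the reel at (400,187), and the green look-alike cell at (208,239). I'll enlarge both views to fit the feeder's pose.

```bash
python3 - <<'E'
from h import *
a=cv2.imread("pics/top0.png")[145:240,235:365]; cv2.imwrite("pics/topc.png",cv2.resize(a,None,fx=6,fy=6,interpolation=cv2.INTER_CUBIC))
a=cv2.imread("pics/side0.png")[175:270,260:390]; cv2.imwrite("pics/sidec.png",cv2.resize(a,None,fx=6,fy=6,interpolation=cv2.INTER_CUBIC))
E
```

```text
(no output)
```

View pics/topc.png

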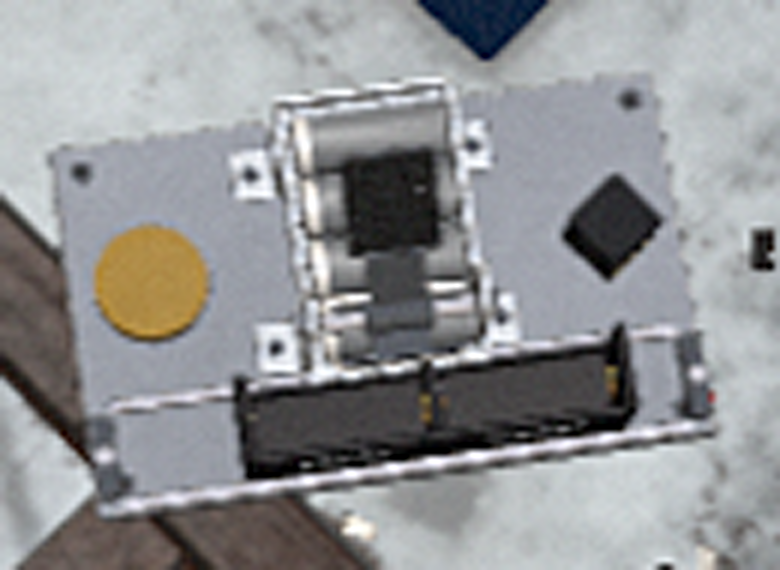

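View pics/sidec.png

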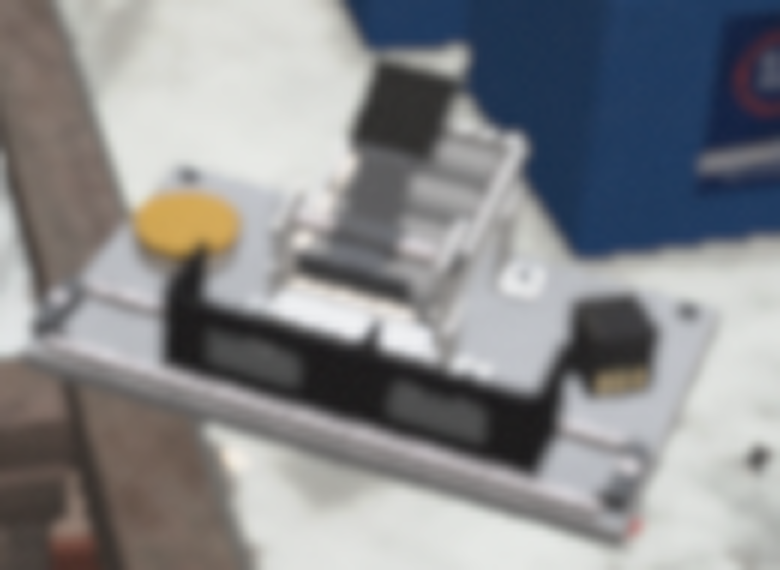

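The top crop shows the plate's rear corners at crop (55,155) and (653,78), the pad at x 347–440, y 152–248, and the shuttle's ends at about x 240 and x 632. The shuttle sits a little off centre. I'll fit the pose now.

```bash
cat > fit.py <<'E'
from h import *
from scipy.optimize import least_squares
T=lambda u,v:((u+.5)/6-.5+235,(v+.5)/6-.5+145)
S=lambda u,v:((u+.5)/6-.5+260,(v+.5)/6-.5+175)
px,pz=.0164,.0115
# name, feeder pt, shuttle-moving?
O=[("top",(.083,.135,.012),0,T(55,155)),("top",(.083,-.135,.012),0,T(653,78)),
("top",(.008+px,.019,.121+pz),0,T(347,160)),("top",(.008+px,-.019,.121+pz),0,T(436,152)),
("top",(.008-px,.019,.121-pz),0,T(357,248)),("top",(.008-px,-.019,.121-pz),0,T(440,243)),
("side",(.008+px,.019,.121+pz),0,S(380,62)),("side",(.008+px,-.019,.121+pz),0,S(460,80)),
("side",(.008-px,.019,.121-pz),0,S(358,140)),("side",(.008-px,-.019,.121-pz),0,S(437,155)),
("side",(.083,.135,.012),0,S(180,165)),("side",(.083,-.135,.012),0,S(718,310)),
("top",(-.077,.083,.058),1,T(252,475)),("top",(-.039,.083,.062),1,T(238,380)),
("top",(-.039,-.083,.062),1,T(622,328)),
("side",(-.039,.083,.062),1,S(200,245)),("side",(-.039,-.083,.062),1,S(575,345))]
def W(p,P,m=0):
    x,y,a,s=p; P=np.array(P)+[0,s*m,0]; c,d=np.cos(a),np.sin(a)
    return np.array([x+c*P[0]-d*P[1],y+d*P[0]+c*P[1],P[2]])
def res(p): return np.concatenate([proj(n,W(p,P,m))[0]-uv for n,P,m,uv in O])
if __name__=="__main__":
    r=least_squares(res,[.6,0,0.1,0],loss="soft_l1"); p=r.x
    print(p.round(4)); print(res(p).reshape(-1,2).round(1).tolist())
    np.save("p.npy",p)
    for k,P in dict(pad=(.008,0,.121),padd=(.029,0,.091)).items(): print(k,W(p,P).round(4))
    for k,P in dict(endL=(-.058,.083,.045),endR=(-.058,-.083,.045)).items(): print(k,W(p,P,1).round(4))
    print("tin/relay/reel",[back("top",uv,z).round(3) for uv,z in(((261,191.5),.03),((337,182),.046),((400,187),.038))])
E
python3 fit.py
```

```text
[ 0.5881 -0.0396  0.1534 -0.0113]
[[-0.5, -0.2], [0.7, -0.9], [-0.3, 1.4], [0.7, 0.6], [-0.3, 2.4], [1.5, 1.1], [-0.2, -1.2], [0.8, -0.7], [-1.7, -0.2], [-0.4, 1.0], [-0.3, -1.2], [1.5, -0.8], [-0.5, -0.7], [-0.4, -0.0], [1.3, -0.6], [-0.1, -1.2], [0.3, -0.3]]
pad [ 0.596  -0.0384  0.121 ]
padd [ 0.6167 -0.0352  0.091 ]
endL [0.5198 0.0223 0.045 ]
endR [ 0.5452 -0.1417  0.045 ]
tin/relay/reel [array([0.588, 0.059, 0.03 ]), array([ 0.611, -0.135,  0.046]), array([ 0.603, -0.301,  0.038])]
```

The fit is good to a few mm: feeder at (0.588, -0.040), yaw 0.153, shuttle at about -0.011, tin and relay where expected. I'll shut the fingers and move towards the left end.

```bash
cat > go.py <<'E'
import sys
from h import *
from scipy.spatial.transform import Rotation as Ro
# usage: go.py [fx fy z] : TCP in feeder frame; rows needed to reach the target
p=np.load("p.npy"); s=state(); a=p[2]
F=Ro.from_euler("z",a); t=F.inv().apply(s["tool_pos"]-[p[0],p[1],0])
q=s["tool_rot"]; R=Ro.from_quat([q[1],q[2],q[3],q[0]])
print("t",round(s["time"],2),"feeder TCP",t.round(4),"F",F.inv().apply(s["contact_force"]).round(1),"w",round(s["gripper_width"],2))
if len(sys.argv)>3:
    d=F.apply(np.array(list(map(float,sys.argv[1:4])))-t)
    Rt=F*Ro.from_matrix(np.array([[-1,0,0],[0,1,0],[0,0,-1.]]))
    print("d",(R.inv().apply(d)/.8).round(4),"r",((R.inv()*Rt).as_rotvec()/1.5).round(4))
E
r='x'; python3 -m inch '[{"dx":-0.566,"dy":-0.467},{"dx":-0.566,"dy":-0.467},{"dx":-0.566,"dy":-0.467},{"dx":-0.566,"dy":-0.467},{"dx":-0.566,"dy":-0.467}]' -1; python3 go.py -.058 .112 .2
```

```text
t 0.7 feeder TCP [-0.2542  0.6653  0.2027] F [-0.2  0.1 -0. ] w 1.0
d [-0.5656 -0.4676  0.0034] r [ 0.      0.     -0.3595]validation failed for argument at $[0]...
```

```bash
python3 -m inch '[{"dx":-0.566,"dy":-0.467,"dz":0,"rx":0,"ry":0,"rz":0},{"dx":-0.566,"dy":-0.467,"dz":0,"rx":0,"ry":0,"rz":0},{"dx":-0.566,"dy":-0.467,"dz":0,"rx":0,"ry":0,"rz":0},{"dx":-0.566,"dy":-0.467,"dz":0,"rx":0,"ry":0,"rz":0},{"dx":-0.566,"dy":-0.467,"dz":0,"rx":0,"ry":0,"rz":0}]' -1; python3 go.py -.058 .112 .2
```

```text
time: 1.2
tool_pos: [0.3545, 0.3574, 0.203]
tool_rot: [0.0, 0.191, 0.982, 0.0]
contact_force: [-0.1, 1.3, -1.1]
gripper_width: 0.142
grasp_force: 0.0
t 1.2 feeder TCP [-0.1701  0.4281  0.203 ] F [ 0.1  1.3 -1.1] w 0.14
d [-0.323  -0.2673  0.0037] r [ 3.00e-04  5.00e-04 -3.59e-01]
```

```bash
python3 -m inch '[{"dx":-0.32,"dy":-0.267,"dz":0,"rx":0,"ry":0,"rz":-0.36},{"dx":-0.32,"dy":-0.267,"dz":0,"rx":0,"ry":0,"rz":-0.36},{"dx":-0.32,"dy":-0.267,"dz":0,"rx":0,"ry":0,"rz":-0.36},{"dx":-0.32,"dy":-0.267,"dz":0,"rx":0,"ry":0,"rz":-0.36},{"dx":-0.32,"dy":-0.267,"dz":0,"rx":0,"ry":0,"rz":-0.36}]' -1; python3 go.py -.058 .112 .12
```

```text
time: 1.7
tool_pos: [0.4604, 0.1602, 0.2031]
tool_rot: [0.001, -0.079, 0.997, 0.0]
contact_force: [1.0, 0.6, 0.0]
gripper_width: -0.001
grasp_force: 0.0
t 1.7 feeder TCP [-0.0956  0.217   0.2031] F [1.1 0.4 0. ] w -0.0
d [-0.0463 -0.1315  0.1039] r [0.0002 0.0008 0.0028]
```

```bash
python3 -m inch '[{"dx":-0.046,"dy":-0.13,"dz":0.1,"rx":0,"ry":0,"rz":0},{"dx":-0.046,"dy":-0.13,"dz":0.1,"rx":0,"ry":0,"rz":0},{"dx":-0.046,"dy":-0.13,"dz":0.1,"rx":0,"ry":0,"rz":0},{"dx":-0.046,"dy":-0.13,"dz":0.1,"rx":0,"ry":0,"rz":0},{"dx":-0.046,"dy":-0.13,"dz":0.1,"rx":0,"ry":0,"rz":0}]' -1; python3 go.py -.058 .112 .04
python3 - <<'E'
from h import *
for n,(a,b,c,d) in dict(top=(145,240,235,365),side=(155,250,245,375)).items():
    im=optics.grab_frame(n)[a:b,c:d,::-1]; print(n,proj(n,state()["tool_pos"]).round(1))
    cv2.imwrite(f"pics/{n}1.png",cv2.resize(im,(390,285),interpolation=cv2.INTER_CUBIC))
cv2.imwrite("pics/m1.png",np.hstack([cv2.imread(f"pics/{n}1.png") for n in("top","side")]))
E
```

```text
time: 2.2
tool_pos: [0.512, 0.0641, 0.1223]
tool_rot: [-0.001, -0.076, 0.997, 0.0]
contact_force: [0.7, 0.8, 0.0]
gripper_width: -0.002
grasp_force: 0.0
t 2.2 feeder TCP [-0.0594  0.1142  0.1223] F [0.8 0.6 0. ] w -0.0
d [-0.0018 -0.0028  0.1029] r [ 0.0004 -0.0009 -0.0004]
top [[257.  213.2]]
side [[274.3 193.3]]
```

View pics/m1.png

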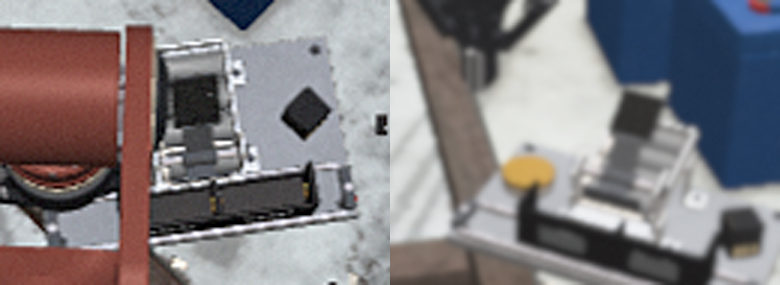

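In the side half, the visible fingertips seem to end at about row 184, but the TCP projects to row 193. I'll enlarge that area before descending.

```bash
python3 - <<'E'
from h import *
im=optics.grab_frame("side")[150:220,240:320,::-1]
im=cv2.resize(im,None,fx=8,fy=8,interpolation=cv2.INTER_CUBIC)
for h in(0,.019,.073):
    u=(proj("side",state()["tool_pos"]+[0,0,h])[0]-[240,150])*8+4; print(h,u.round()); cv2.circle(im,tuple(int(v) for v in u),3,(0,0,255),1)
cv2.imwrite("pics/s2.png",im)
E
```

```text
0 [278. 349.]
0.019 [278. 297.]
0.073 [279. 140.]
```

View pics/s2.png

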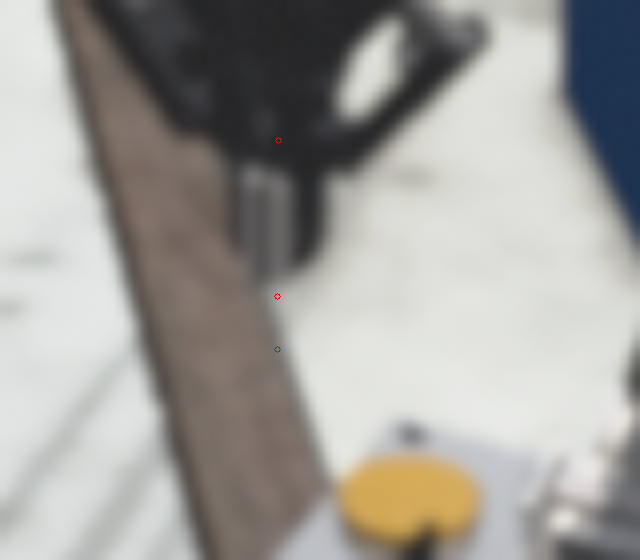

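The tip shows at crop (270,285), about 8 px (roughly 23 mm) above the TCP's projection at (278,349). I'll descend part-way and locate the tip by differencing frames.

```bash
python3 -c "
from h import *
np.save('f0.npy',optics.grab_frame('side'))"
python3 -m inch '[{"dx":0,"dy":0,"dz":0.06,"rx":0,"ry":0,"rz":0},{"dx":0,"dy":0,"dz":0.06,"rx":0,"ry":0,"rz":0},{"dx":0,"dy":0,"dz":0.06,"rx":0,"ry":0,"rz":0}]' -1; python3 go.py -.058 .112 .04
cat > tip.py <<'E'
from h import *
f=optics.grab_frame("side"); a=np.load("f0.npy"); T=state()["tool_pos"]; u=proj("side",T)[0]
d=np.abs(f.astype(int)-a).max(2); c=int(u[0])
print("proj tip",u.round(1)); 
for r in range(int(u[1])-16,int(u[1])+8): print(r,d[r,c-7:c+8])
E
python3 tip.py
```

```text
time: 2.7
tool_pos: [0.5116, 0.0651, 0.0747]
tool_rot: [-0.001, -0.078, 0.997, 0.0]
contact_force: [0.1, -0.4, 0.8]
gripper_width: 0.001
grasp_force: 0.0
t 2.7 feeder TCP [-0.0596  0.1152  0.0747] F [ 0.  -0.4  0.8] w 0.0
d [-0.0021 -0.004   0.0434] r [ 0.0002 -0.0009  0.0013]
proj tip [274.3 209.2]
193 [ 14  33  48  42  40  41  28  21  54 120 169 171 135  79  29]
194 [ 13  32  49  44  40  42  28  20  45 109 166 171 133  73  24]
195 [ 14  32  47  41  36  40  28  18  38 100 158 168 126  64  16]
196 [ 13  33  45  38  32  38  30  20  34  85 146 164 122  60  13]
197 [ 11  27  41  35  31  38  33  24  33  74 129 150 111  53  11]
198 [  6  19  30  29  32  41  35  28  35  66 107 114  80  36   8]
199 [ 3  9 17 22 31 41 34 27 35 58 73 66 41 13  4]
200 [ 1  4  9 16 28 37 29 21 26 40 41 27 14  3  1]
201 [ 1  1  6 11 23 32 25 16 15 19 19  8  3  1  0]
202 [ 0  1  1  6 13 18 16  9  6  5  5  3  1  1  0]
203 [0 1 1 2 5 7 6 4 3 3 1 1 0 1 1]
204 [1 0 1 1 1 1 1 1 1 2 1 1 1 0 1]
205 [1 1 0 1 0 0 1 0 1 1 0 1 1 0 1]
206 [1 0 0 1 1 1 1 0 1 1 1 1 0 1 0]
207 [0 1 1 1 0 1 1 1 0 1 1 1 0 1 1]
208 [1 1 1 0 0 1 1 1 1 1 1 1 1 0 1]
209 [1 1 1 0 1 1 1 0 1 0 0 1 1 0 1]
210 [0 1 1 1 1 1 0 0 1 0 1 1 0 1 0]
211 [0 0 0 0 1 1 1 1 0 0 1 1 1 1 1]
212 [1 0 1 0 1 1 1 1 0 1 1 1 0 1 0]
213 [1 0 2 1 1 0 1 1 1 1 0 1 1 1 1]
214 [0 1 1 0 1 1 0 1 1 0 0 1 1 1 1]
215 [2 0 0 1 0 1 0 1 1 1 1 1 1 0 1]
216 [1 1 2 1 1 1 1 1 1 1 1 0 0 1 0]
```

```bash
python3 -c "
from h import *
print(proj('side',[.235,.579,.203]),proj('top',[.235,.579,.203]))
im=cv2.imread('pics/side0.png')[60:160,0:80,::-1].max(2); 
for r in range(50,100,3): print(60+r,im[r,20:56:2])
"
python3 -m inch '[{"dx":0,"dy":0,"dz":0.059,"rx":0,"ry":0,"rz":0},{"dx":0,"dy":0,"dz":0.059,"rx":0,"ry":0,"rz":0},{"dx":0,"dy":0,"dz":0.059,"rx":0,"ry":0,"rz":0}]' -1; python3 go.py -.058 .085 .03
```

```text
[[ 42.96887412 152.06274426]] [[ 13.5925242  330.68158381]]
110 [ 93  66  49  59  73  78  63  54  80 128 144 144 144 144 144 145 144 140]
113 [134  91  57  47  57  58  51  46  64 106 141 144 144 143 144 143 133 133]
116 [142 118  68  48  45  48  46  45  53  81 133 140 133 142 143 144 144 145]
119 [143 135  86  56  44  43  41  41  46  65 131 143 143 144 144 144 143 144]
122 [119 138 125  86  46  40  39  41  42  77 128 133 131 129 129 126 123 122]
125 [ 75  90 101 100  68  52  64  73  70  57  70  97 105 110 119 124 127 101]
128 [152 149 109 134  99  57  56  50  46  53 127 215 225 226 228 230 222 175]
131 [217 217 186 135 175 148 101  48  41  54 115 173 186 180 180 174 158 140]
134 [140 151 153 132  91 116 113  69  56  51  80 130 154 153 143 141 139 135]
137 [127 122 119 115 131 105 102  96  51  51  57 104 123 125 135 138 138 136]
140 [110 120 116  85 111 133  98 101  70  52  49  82 109 105 123 137 140 138]
143 [107  91 109 115 117 121 104  90  95  74  88 100 112 123 130 129 129 130]
146 [139 125 114  93  95 109 121 119  89 117 138 146 147 145 143 139 139 136]
149 [127 127 130 127 110  98 109 108  84  84 102 100  97 104 115 113 114 116]
152 [146 151 153 157 161 164 166 154 163 148 170 194 197 198 197 188 174 186]
155 [196 200 203 203 203 202 199 196 184 141 132 183 184 182 175 172 164 165]
158 [182 188 189 186 171 165 154 151 143 137  95  70  89 120 128 126 125 153]
time: 3.05
tool_pos: [0.5127, 0.0646, 0.0288]
tool_rot: [0.0, -0.077, 0.997, -0.0]
contact_force: [0.7, -0.6, 0.8]
gripper_width: 0.004
grasp_force: 0.0
t 3.05 feeder TCP [-0.0585  0.1145  0.0288] F [ 0.6 -0.7  0.8] w 0.0
d [-0.0006 -0.0369 -0.0016] r [-0.0001  0.0004  0.0007]
```

```bash
for i in 1; do python3 -m inch '[{"dx":0,"dy":-0.02,"dz":0,"rx":0,"ry":0,"rz":0},{"dx":0,"dy":-0.025,"dz":0,"rx":0,"ry":0,"rz":0},{"dx":0,"dy":-0.03,"dz":0,"rx":0,"ry":0,"rz":0},{"dx":0,"dy":-0.035,"dz":0,"rx":0,"ry":0,"rz":0}]' -1 ; python3 go.py
python3 -m inch '[{"dx":0,"dy":-0.005,"dz":0,"rx":0,"ry":0,"rz":0},{"dx":0,"dy":-0.01,"dz":0,"rx":0,"ry":0,"rz":0}]' -1 >/dev/null; python3 go.py
python3 -m inch '[{"dx":0,"dy":-0.005,"dz":0,"rx":0,"ry":0,"rz":0},{"dx":0,"dy":-0.01,"dz":0,"rx":0,"ry":0,"rz":0}]' -1 >/dev/null; python3 go.py .0 .058 .03; done
python3 - <<'E'
from h import *
im=optics.grab_frame("side")[165:250,245:375,::-1]
cv2.imwrite("pics/s3.png",cv2.resize(im,None,fx=6,fy=6,interpolation=cv2.INTER_CUBIC))
E
```

```text
time: 3.45
tool_pos: [0.5176, 0.0366, 0.029]
tool_rot: [0.001, -0.077, 0.997, -0.0]
contact_force: [-0.5, 0.6, -0.4]
gripper_width: -0.004
grasp_force: 0.0
t 3.45 feeder TCP [-0.058   0.0861  0.029 ] F [-0.4  0.7 -0.4] w -0.0
t 3.65 feeder TCP [-0.0589  0.0784  0.0278] F [0.6 0.7 1.9] w -0.0
t 3.85 feeder TCP [-0.059   0.0704  0.0276] F [ 1.3  2.  -0.4] w -0.0
d [-0.0737 -0.0155 -0.003 ] r [0.0003 0.     0.0005]
```

View pics/s3.png

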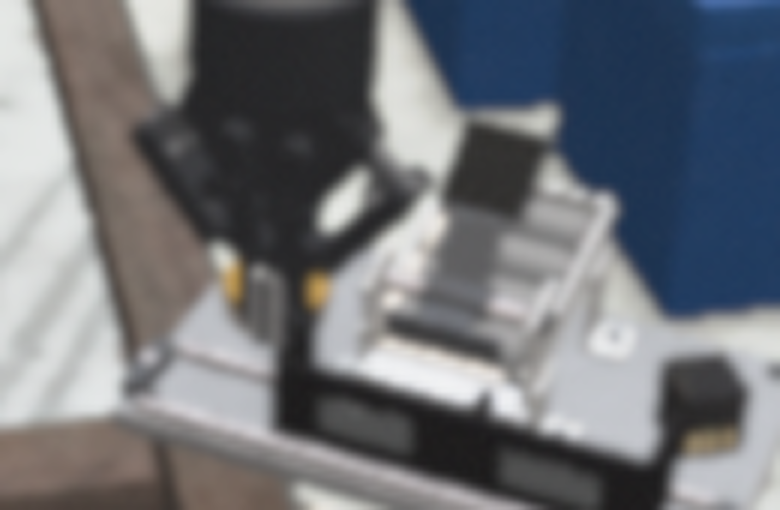

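The fingertips are against the shuttle's left end plate at crop (290,330), at about 2 N, and clear of the tin. I'll keep pushing until the stop shows as a force rise.

```bash
python3 -m inch '[{"dx":0,"dy":-0.005,"dz":0,"rx":0,"ry":0,"rz":0},{"dx":0,"dy":-0.01,"dz":0,"rx":0,"ry":0,"rz":0}]' -1 >/dev/null; python3 go.py
python3 -m inch '[{"dx":0,"dy":-0.005,"dz":0,"rx":0,"ry":0,"rz":0},{"dx":0,"dy":-0.008,"dz":0,"rx":0,"ry":0,"rz":0}]' -1 >/dev/null; python3 go.py 
python3 -m inch '[{"dx":0,"dy":-0.003,"dz":0,"rx":0,"ry":0,"rz":0},{"dx":0,"dy":-0.003,"dz":0,"rx":0,"ry":0,"rz":0}]' -1 >/dev/null; python3 go.py
```

```text
t 4.1 feeder TCP [-0.059   0.0623  0.0275] F [-0.1  1.3  0.4] w 0.0
t 4.3 feeder TCP [-0.059   0.0556  0.0275] F [-0.5  0.6  0.5] w 0.0
t 4.5 feeder TCP [-0.0591  0.0531  0.0275] F [1.  0.4 0.5] w -0.0
```

```bash
python3 -m inch '[{"dx":0,"dy":-0.003,"dz":0,"rx":0,"ry":0,"rz":0},{"dx":0,"dy":-0.003,"dz":0,"rx":0,"ry":0,"rz":0}]' -1 >/dev/null; python3 go.py
python3 -m inch '[{"dx":0,"dy":-0.003,"dz":0,"rx":0,"ry":0,"rz":0},{"dx":0,"dy":-0.003,"dz":0,"rx":0,"ry":0,"rz":0}]' -1 >/dev/null; python3 go.py 
python3 - <<'E'
from h import *
im=optics.grab_frame("side")[165:250,245:375,::-1]
cv2.imwrite("pics/s4.png",cv2.resize(im,None,fx=6,fy=6,interpolation=cv2.INTER_CUBIC))
# shift of shuttle right part vs start picture, along the feeder's y
p=np.load("p.npy"); from fit import W
for s in(-.0113,-.03,-.04): q=p.copy(); q[3]=s; print(s,[(proj("side",W(q,P,1))[0]).round(1).tolist() for P in((-.077,-.083,.058),(-.077,.083,.058),(-.077,0,.058))])
for d in nets.boxes_of("side","shuttle")[:2]: print(np.round(d["bbox"],1),d["confidence"])
E
```

```text
t 4.7 feeder TCP [-0.0591  0.0518  0.0274] F [-1.   5.1  1.2] w 0.0
t 4.9 feeder TCP [-0.0591  0.0517  0.0274] F [ 0.4 11.5  2. ] w -0.0
-0.0113 [[351.0, 242.1], [286.6, 223.4], [317.9, 232.5]]
-0.03 [[358.7, 244.3], [293.5, 225.4], [325.2, 234.6]]
-0.04 [[362.9, 245.5], [297.2, 226.5], [329.1, 235.7]]
[330.7 240.6  68.2  38.5] 0.71
```

The stop is reached: 11.5 N at y = 0.052, and the shuttle box moved by the 11 px predicted for -0.040. I'll back off, rise, and check clearance to the battery box behind.

```bash
python3 -m inch '[{"dx":0,"dy":0.015,"dz":0,"rx":0,"ry":0,"rz":0},{"dx":0,"dy":0.015,"dz":0,"rx":0,"ry":0,"rz":0},{"dx":0,"dy":0.015,"dz":-0.2,"rx":0,"ry":0,"rz":0},{"dx":0,"dy":0.015,"dz":-0.2,"rx":0,"ry":0,"rz":0},{"dx":0,"dy":0.015,"dz":-0.2,"rx":0,"ry":0,"rz":0}]' -1 >/dev/null; python3 go.py .018 0 .17
python3 - <<'E'
from h import *
from fit import W
p=np.load("p.npy");F=np.array([[np.cos(p[2]),np.sin(p[2])],[-np.sin(p[2]),np.cos(p[2])]])
for n,uv,z in(("side",(355,216),0),("top",(315,154),.0),("top",(315,154),.17)):
    b=back(n,uv,z); print(n,b.round(3),(F@(b[:2]-p[:2])).round(3))
E
```

```text
t 5.5 feeder TCP [-0.0596  0.0603  0.1788] F [ 0.3 -0.3  0.2] w 0.0
d [-0.097  -0.0755  0.011 ] r [-0.0008 -0.0007  0.0005]
side [ 0.707 -0.078  0.   ] [ 0.112 -0.056]
top [ 0.701 -0.084  0.   ] [ 0.105 -0.061]
top [ 0.644 -0.068  0.17 ] [ 0.051 -0.037]
```

```bash
python3 -m inch '[{"dx":-0.1,"dy":-0.0755,"dz":0,"rx":0,"ry":0,"rz":0},{"dx":-0.1,"dy":-0.0755,"dz":0,"rx":0,"ry":0,"rz":0},{"dx":-0.1,"dy":-0.0755,"dz":0,"rx":0,"ry":0,"rz":0},{"dx":-0.1,"dy":-0.0755,"dz":0,"rx":0,"ry":0,"rz":0}]' -1 >/dev/null; python3 go.py .02 0 .135
python3 -m inch '[{"dx":0,"dy":0,"dz":0.04,"rx":0,"ry":0,"rz":0},{"dx":0,"dy":0,"dz":0.05,"rx":0,"ry":0,"rz":0},{"dx":0,"dy":0,"dz":0.05,"rx":0,"ry":0,"rz":0}]' -1 >/dev/null; python3 go.py .02 0 .135
python3 - <<'E'
from h import *
im=optics.grab_frame("side")[135:235,265:395,::-1]
cv2.imwrite("pics/s5.png",cv2.resize(im,None,fx=6,fy=6,interpolation=cv2.INTER_CUBIC))
print((proj("side",state()["tool_pos"]+[0,0,.024])[0]-[265,135])*6)
E
```

```text
t 5.9 feeder TCP [ 0.0209 -0.0005  0.1762] F [-0.1  0.5 -0.2] w -0.0
d [0.001  0.0006 0.0516] r [-0.     -0.0016 -0.0002]
t 6.2 feeder TCP [0.0188 0.0015 0.1354] F [-0.1 -0.7 -0.5] w 0.0
d [-0.0014 -0.0019  0.0005] r [ 0.0008 -0.0029  0.0009]
[388.83682186 247.62886458]
```

View pics/s5.png

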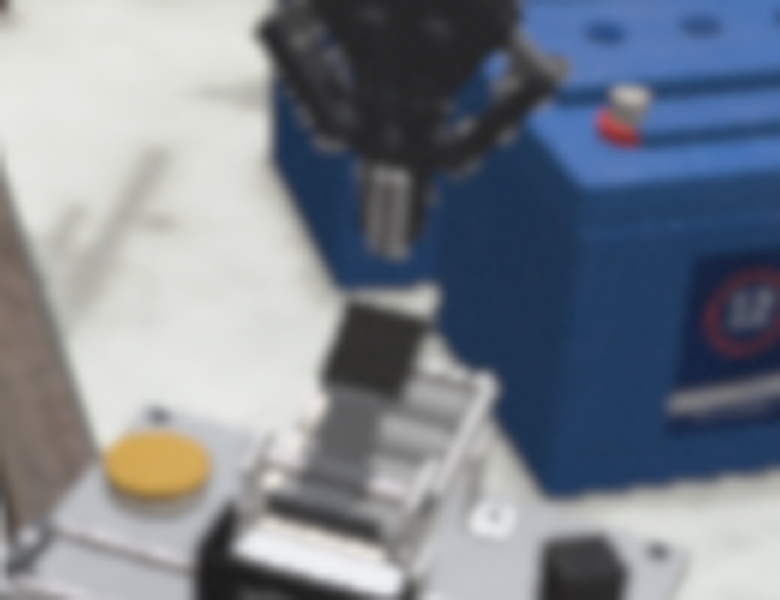

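The fingertips (388,255) hang centred over the pad's rear edge (385,310), which confirms the real tip is about 23 mm above the reported TCP. I expect contact at a reading of about 0.11 and the stop at about 0.068.

```bash
python3 -m inch '[{"dx":0,"dy":-0.002,"dz":0.02,"rx":0,"ry":0,"rz":0},{"dx":0,"dy":-0.002,"dz":0.03,"rx":0,"ry":0,"rz":0},{"dx":0,"dy":-0.002,"dz":0.04,"rx":0,"ry":0,"rz":0}]' -1 >/dev/null; python3 go.py
python3 -m inch '[{"dx":0,"dy":0,"dz":0.008,"rx":0,"ry":0,"rz":0},{"dx":0,"dy":0,"dz":0.016,"rx":0,"ry":0,"rz":0},{"dx":0,"dy":0,"dz":0.024,"rx":0,"ry":0,"rz":0}]' -1 >/dev/null; python3 go.py
python3 -m inch '[{"dx":0,"dy":0,"dz":0.006,"rx":0,"ry":0,"rz":0},{"dx":0,"dy":0,"dz":0.012,"rx":0,"ry":0,"rz":0}]' -1 >/dev/null; python3 go.py
```

```text
t 6.55 feeder TCP [ 0.0208 -0.0011  0.1049] F [-0.   0.9  0.5] w 0.0
t 6.85 feeder TCP [ 0.0236 -0.0017  0.0888] F [ 0.7 -0.8  3.4] w 0.01
t 7.05 feeder TCP [ 0.0217 -0.0013  0.0769] F [1.3 0.2 4. ] w -0.0
```

```bash
python3 -m inch '[{"dx":0,"dy":0,"dz":0.004,"rx":0,"ry":0,"rz":0},{"dx":0,"dy":0,"dz":0.008,"rx":0,"ry":0,"rz":0}]' -1 >/dev/null; python3 go.py
python3 -m inch '[{"dx":0,"dy":0,"dz":0.004,"rx":0,"ry":0,"rz":0},{"dx":0,"dy":0,"dz":0.004,"rx":0,"ry":0,"rz":0}]' -1 >/dev/null; python3 go.py
python3 -m inch '[{"dx":0,"dy":0,"dz":0.004,"rx":0,"ry":0,"rz":0},{"dx":0,"dy":0,"dz":0.004,"rx":0,"ry":0,"rz":0}]' -1 >/dev/null; python3 go.py
```

```text
t 7.25 feeder TCP [ 0.0219 -0.0013  0.0707] F [3.5 0.5 4.5] w 0.0
t 7.45 feeder TCP [ 0.0211 -0.0012  0.0668] F [2.7 0.4 4.4] w -0.0
t 7.65 feeder TCP [ 0.022  -0.0012  0.0645] F [3.7 0.2 5.3] w 0.0
```

```bash
python3 -m inch '[{"dx":0,"dy":0,"dz":0.004,"rx":0,"ry":0,"rz":0},{"dx":0,"dy":0,"dz":0.004,"rx":0,"ry":0,"rz":0}]' -1 >/dev/null; python3 go.py
python3 -m inch '[{"dx":0,"dy":0,"dz":0.003,"rx":0,"ry":0,"rz":0},{"dx":0,"dy":0,"dz":0.003,"rx":0,"ry":0,"rz":0}]' -1 >/dev/null; python3 go.py
```

```text
t 7.85 feeder TCP [ 0.0225 -0.0013  0.0632] F [ 1.6  1.7 11.6] w -0.0
t 8.05 feeder TCP [ 0.0227 -0.0013  0.0629] F [-4.   3.3 21.3] w -0.0
```

Hard stop at 0.063. I'll hold for the cell to roll out, then raise straight off the pad and look.

```bash
python3 -m inch '[{"dx":0,"dy":0,"dz":0,"rx":0,"ry":0,"rz":0},{"dx":0,"dy":0,"dz":0,"rx":0,"ry":0,"rz":0},{"dx":0,"dy":0,"dz":0,"rx":0,"ry":0,"rz":0},{"dx":0,"dy":0,"dz":0,"rx":0,"ry":0,"rz":0},{"dx":0,"dy":0,"dz":0,"rx":0,"ry":0,"rz":0}]' -1 >/dev/null; python3 go.py
python3 -m inch '[{"dx":0,"dy":0,"dz":-0.02,"rx":0,"ry":0,"rz":0},{"dx":0,"dy":0,"dz":-0.04,"rx":0,"ry":0,"rz":0},{"dx":0,"dy":0,"dz":-0.06,"rx":0,"ry":0,"rz":0},{"dx":0,"dy":0,"dz":-0.08,"rx":0,"ry":0,"rz":0},{"dx":0,"dy":0,"dz":-0.15,"rx":0,"ry":0,"rz":0}]' -1 >/dev/null
python3 -m inch '[{"dx":0,"dy":0,"dz":-0.03,"rx":0,"ry":0,"rz":0},{"dx":0,"dy":0,"dz":-0.03,"rx":0,"ry":0,"rz":0},{"dx":0,"dy":0,"dz":-0.03,"rx":0,"ry":0,"rz":0}]' -1 >/dev/null; python3 go.py -.058 -.16 .2
python3 - <<'E'
from h import *
im=optics.grab_frame("side")[165:255,265:395,::-1]
cv2.imwrite("pics/s6.png",cv2.resize(im,None,fx=6,fy=6,interpolation=cv2.INTER_CUBIC))
E
```

```text
t 8.55 feeder TCP [ 0.0227 -0.0013  0.0629] F [-2.8  3.3 22. ] w -0.0
t 9.35 feeder TCP [ 0.0212 -0.0012  0.1971] F [-1.1 -0.6  0.7] w 0.0
d [ 0.0992 -0.1984 -0.0037] r [-0.0002  0.0007  0.0005]
```

View pics/s6.png

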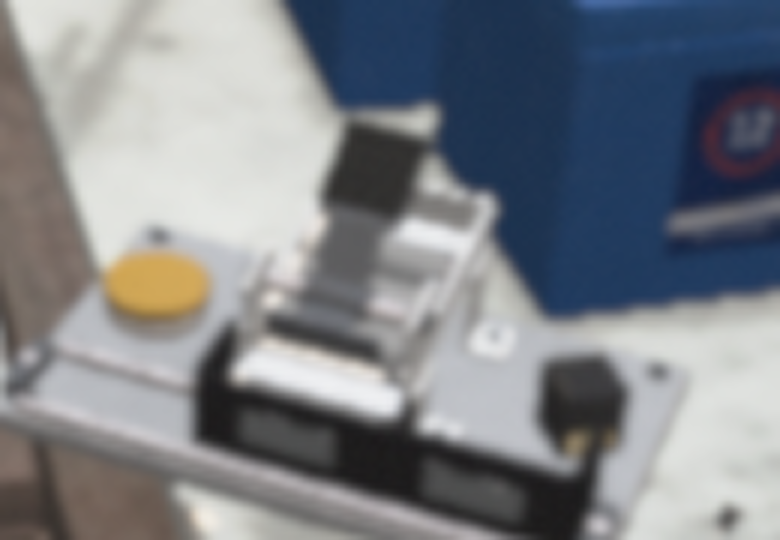

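The lever is back at rest with the pad at (380,160), and the cells in the chute have moved down, leaving the top slot (445,205) empty. Now to the right end; once the arm is aside I'll check the top view with the nets.

```bash
python3 -m inch '[{"dx":0.099,"dy":-0.195,"dz":0,"rx":0,"ry":0,"rz":0},{"dx":0.099,"dy":-0.195,"dz":0,"rx":0,"ry":0,"rz":0},{"dx":0.099,"dy":-0.195,"dz":0,"rx":0,"ry":0,"rz":0},{"dx":0.099,"dy":-0.195,"dz":0,"rx":0,"ry":0,"rz":0},{"dx":0.099,"dy":-0.195,"dz":0,"rx":0,"ry":0,"rz":0}]' -1 >/dev/null;  python3 go.py -.059 -.155 .03
python3 - <<'E'
from h import *
from fit import W
im=optics.grab_frame("top")[145:240,235:365,::-1]
cv2.imwrite("pics/t7.png",cv2.resize(im,None,fx=6,fy=6,interpolation=cv2.INTER_CUBIC))
p=np.load("p.npy"); p[3]=-.04
print("bayL",proj("top",W(p,(-.058,.04,.035),1)).round(1))
for k in("cell_1","lever","shuttle"): print(k,[(np.round(d["bbox"]).tolist(),round(d["confidence"],2)) for d in nets.boxes_of("top",k)])
E
```

```text
t 9.9 feeder TCP [-0.0606 -0.1592  0.1937] F [ 0.3  0.5 -0.1] w -0.0
d [-0.0028  0.0049  0.2046] r [ 0.0013 -0.0026 -0.0026]
bayL [[302.9 213.4]]
cell_1 [([208.0, 238.0, 16.0, 33.0], 0.81), ([298.0, 180.0, 21.0, 16.0], 0.66), ([305.0, 214.0, 22.0, 10.0], 0.56), ([302.0, 187.0, 30.0, 11.0], 0.47), ([301.0, 204.0, 30.0, 9.0], 0.38)]
lever [([303.0, 188.0, 24.0, 42.0], 0.84)]
shuttle [([317.0, 210.0, 69.0, 22.0], 0.72)]
```

View pics/t7.png

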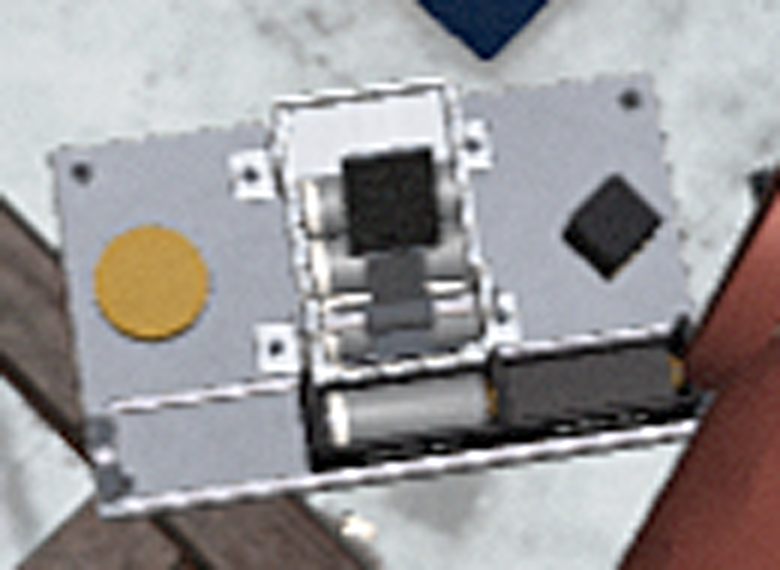

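The cell at crop (405,408) lies in the left bay, three cells remain in the chute, and nothing else has moved. Next I descend on the right and push towards +y.

```bash
python3 -m inch '[{"dx":-0.002,"dy":0.002,"dz":0.204,"rx":0,"ry":0,"rz":0},{"dx":-0.002,"dy":0.002,"dz":0.204,"rx":0,"ry":0,"rz":0},{"dx":-0.002,"dy":0.002,"dz":0.204,"rx":0,"ry":0,"rz":0},{"dx":-0.002,"dy":0.002,"dz":0.204,"rx":0,"ry":0,"rz":0},{"dx":-0.002,"dy":0.002,"dz":0.204,"rx":0,"ry":0,"rz":0}]' -1 >/dev/null;  python3 go.py 
python3 -m inch '[{"dx":0,"dy":0.01,"dz":0,"rx":0,"ry":0,"rz":0},{"dx":0,"dy":0.02,"dz":0,"rx":0,"ry":0,"rz":0},{"dx":0,"dy":0.026,"dz":0,"rx":0,"ry":0,"rz":0},{"dx":0,"dy":0.032,"dz":0,"rx":0,"ry":0,"rz":0},{"dx":0,"dy":0.038,"dz":0,"rx":0,"ry":0,"rz":0}]' -1 >/dev/null;  python3 go.py
python3 -m inch '[{"dx":0,"dy":0.008,"dz":0,"rx":0,"ry":0,"rz":0},{"dx":0,"dy":0.016,"dz":0,"rx":0,"ry":0,"rz":0},{"dx":0,"dy":0.024,"dz":0,"rx":0,"ry":0,"rz":0},{"dx":0,"dy":0.032,"dz":0,"rx":0,"ry":0,"rz":0},{"dx":0,"dy":0.04,"dz":0,"rx":0,"ry":0,"rz":0}]' -1 >/dev/null;  python3 go.py -.059 -.052 .03
```

```text
t 10.6 feeder TCP [-0.0578 -0.1533  0.0304] F [ 0.1 -0.4  0.5] w -0.0
t 11.1 feeder TCP [-0.0559 -0.125   0.0342] F [-0.1  0.3  0.7] w -0.0
t 11.6 feeder TCP [-0.0567 -0.0924  0.0329] F [-0.2 -0.4 -0.2] w -0.0
d [0.0029 0.0505 0.0036] r [ 0.0003 -0.0003  0.0005]
```

```bash
cat > sh.py <<'E'
from h import *
for n in("side","top"):
    optics.grab_frame(n)
    for k in("shuttle","cell_1"): print(n,k,[(np.round(d["bbox"],1).tolist(),round(d["confidence"],2)) for d in nets.boxes_of(n,k)[:6]])
E
python3 sh.py
```

```text
side shuttle [([330.2, 239.0, 65.1, 39.4], 0.9)]
side cell_1 [([323.4, 225.2, 115.1, 81.8], 0.72), ([226.0, 219.4, 16.2, 18.0], 0.65), ([329.0, 203.3, 20.3, 8.6], 0.63), ([322.1, 221.9, 22.0, 14.7], 0.61), ([333.0, 213.9, 1.4, 0.0], 0.46)]
top shuttle [([298.9, 216.0, 27.6, 19.4], 0.67)]
top cell_1 [([209.0, 239.1, 17.2, 33.5], 0.7), ([301.1, 212.6, 24.1, 12.7], 0.49)]
```

The shuttle's left edge is unmoved. The pad stop height implies the real tip offset is about 28 mm, so at a reading of 0.033 the tips skimmed over the end plate. I'll lift, go back and push lower.

```bash
python3 -m inch '[{"dx":0,"dy":0,"dz":-0.03,"rx":0,"ry":0,"rz":0},{"dx":0,"dy":0,"dz":-0.05,"rx":0,"ry":0,"rz":0},{"dx":0,"dy":-0.08,"dz":-0.05,"rx":0,"ry":0,"rz":0},{"dx":0,"dy":-0.08,"dz":-0.05,"rx":0,"ry":0,"rz":0},{"dx":0,"dy":-0.08,"dz":-0.05,"rx":0,"ry":0,"rz":0}]' -1 >/dev/null;  python3 go.py -.058 -.155 .016; python3 sh.py
```

```text
t 12.4 feeder TCP [-0.0562 -0.1594  0.074 ] F [ 0.4  0.8 -0.8] w -0.0
d [0.0023 0.0056 0.0725] r [-0.0006  0.0008 -0.0015]
side shuttle [([331.7, 238.4, 69.2, 40.5], 0.84), ([329.9, 224.6, 6.8, 12.9], 0.44)]
side cell_1 [([224.7, 220.8, 16.5, 23.3], 0.77), ([329.8, 206.1, 28.1, 12.1], 0.65), ([331.1, 238.7, 68.1, 48.0], 0.42), ([321.4, 222.2, 25.0, 14.0], 0.4)]
top shuttle [([314.5, 211.9, 60.2, 26.8], 0.73), ([338.1, 182.8, 18.8, 13.5], 0.7)]
top cell_1 [([299.5, 178.9, 24.8, 10.0], 0.69), ([209.1, 238.1, 23.3, 26.5], 0.67), ([299.8, 186.4, 26.8, 9.7], 0.62), ([313.9, 213.7, 58.6, 22.0], 0.61), ([303.5, 213.6, 26.4, 11.5], 0.53), ([161.8, 278.7, 46.3, 40.2], 0.33)]
```

Shuttle and cell are unchanged. I'll descend in steps, watching the force.

```bash
python3 -m inch '[{"dx":0.002,"dy":0.003,"dz":0.05,"rx":0,"ry":0,"rz":0},{"dx":0.002,"dy":0.003,"dz":0.06,"rx":0,"ry":0,"rz":0},{"dx":0.002,"dy":0.003,"dz":0.07,"rx":0,"ry":0,"rz":0},{"dx":0.002,"dy":0.003,"dz":0.07,"rx":0,"ry":0,"rz":0}]' -1 >/dev/null;  python3 go.py 
python3 -m inch '[{"dx":0,"dy":0.01,"dz":0,"rx":0,"ry":0,"rz":0},{"dx":0,"dy":0.02,"dz":0,"rx":0,"ry":0,"rz":0},{"dx":0,"dy":0.026,"dz":0,"rx":0,"ry":0,"rz":0},{"dx":0,"dy":0.032,"dz":0,"rx":0,"ry":0,"rz":0},{"dx":0,"dy":0.038,"dz":0,"rx":0,"ry":0,"rz":0}]' -1 >/dev/null;  python3 go.py -.058 -.052 .016; python3 sh.py
```

```text
t 13.1 feeder TCP [-0.0585 -0.1541  0.0163] F [ 0.1  0.2 -0.1] w 0.0
t 13.6 feeder TCP [-0.0574 -0.1245  0.018 ] F [-0.7 -1.6  1.5] w 0.0
d [0.0006 0.0907 0.0024] r [-0.001   0.001   0.0007]
side shuttle [([325.1, 238.8, 67.3, 39.5], 0.71)]
side cell_1 [([323.3, 212.3, 25.2, 7.3], 0.5), ([225.8, 220.1, 19.9, 22.6], 0.46)]
top shuttle [([303.1, 213.5, 50.0, 26.4], 0.67), ([407.5, 192.6, 10.0, 16.6], 0.39)]
top cell_1 [([208.0, 237.6, 17.8, 30.3], 0.76), ([298.4, 215.2, 25.7, 11.4], 0.5), ([301.8, 201.2, 27.7, 12.1], 0.46)]
```

It is moving now. I'll carry on to the stop.

```bash
python3 -m inch '[{"dx":0,"dy":0.01,"dz":0,"rx":0,"ry":0,"rz":0},{"dx":0,"dy":0.02,"dz":0,"rx":0,"ry":0,"rz":0},{"dx":0,"dy":0.03,"dz":0,"rx":0,"ry":0,"rz":0},{"dx":0,"dy":0.04,"dz":0,"rx":0,"ry":0,"rz":0},{"dx":0,"dy":0.05,"dz":0,"rx":0,"ry":0,"rz":0}]' -1 >/dev/null;  python3 go.py
python3 -m inch '[{"dx":0,"dy":0.005,"dz":0,"rx":0,"ry":0,"rz":0},{"dx":0,"dy":0.01,"dz":0,"rx":0,"ry":0,"rz":0},{"dx":0,"dy":0.015,"dz":0,"rx":0,"ry":0,"rz":0}]' -1 >/dev/null;  python3 go.py
python3 -m inch '[{"dx":0,"dy":0.004,"dz":0,"rx":0,"ry":0,"rz":0},{"dx":0,"dy":0.006,"dz":0,"rx":0,"ry":0,"rz":0}]' -1 >/dev/null;  python3 go.py -.058 -.052 .016
```

```text
t 14.4 feeder TCP [-0.0581 -0.0835  0.017 ] F [ 0.7 -1.7 -1.8] w -0.0
t 14.7 feeder TCP [-0.0582 -0.0721  0.0171] F [ 0.5 -1.  -0.8] w 0.0
t 14.9 feeder TCP [-0.0581 -0.0673  0.0171] F [-0.5 -2.4  0.2] w 0.0
d [-0.0002  0.0191  0.0013] r [ 0.0001 -0.0001  0.0005]
```

```bash
python3 -m inch '[{"dx":0,"dy":0.004,"dz":0,"rx":0,"ry":0,"rz":0},{"dx":0,"dy":0.005,"dz":0,"rx":0,"ry":0,"rz":0}]' -1 >/dev/null;  python3 go.py
python3 -m inch '[{"dx":0,"dy":0.003,"dz":0,"rx":0,"ry":0,"rz":0},{"dx":0,"dy":0.003,"dz":0,"rx":0,"ry":0,"rz":0}]' -1 >/dev/null;  python3 go.py
python3 -m inch '[{"dx":0,"dy":0.003,"dz":0,"rx":0,"ry":0,"rz":0},{"dx":0,"dy":0.003,"dz":0,"rx":0,"ry":0,"rz":0}]' -1 >/dev/null;  python3 go.py
```

```text
t 15.1 feeder TCP [-0.0581 -0.0634  0.0171] F [ 0.3 -1.7 -0.7] w -0.0
t 15.3 feeder TCP [-0.0581 -0.0609  0.0171] F [0.2 0.4 0.1] w -0.0
t 15.5 feeder TCP [-0.0581 -0.0585  0.0172] F [-0.1 -0.7 -0.4] w 0.0
```

```bash
python3 -m inch '[{"dx":0,"dy":0.003,"dz":0,"rx":0,"ry":0,"rz":0},{"dx":0,"dy":0.003,"dz":0,"rx":0,"ry":0,"rz":0}]' -1 >/dev/null;  python3 go.py
python3 -m inch '[{"dx":0,"dy":0.003,"dz":0,"rx":0,"ry":0,"rz":0},{"dx":0,"dy":0.003,"dz":0,"rx":0,"ry":0,"rz":0}]' -1 >/dev/null;  python3 go.py
python3 -m inch '[{"dx":0,"dy":0.002,"dz":0,"rx":0,"ry":0,"rz":0},{"dx":0,"dy":0.002,"dz":0,"rx":0,"ry":0,"rz":0}]' -1 >/dev/null;  python3 go.py; python3 sh.py
```

```text
t 15.7 feeder TCP [-0.0581 -0.0561  0.0172] F [ 0.8 -0.9 -0.1] w -0.0
t 15.9 feeder TCP [-0.0581 -0.0543  0.0172] F [-0.  -2.8 -0.6] w 0.0
t 16.1 feeder TCP [-0.058  -0.0542  0.0173] F [-0.6 -7.4 -2.5] w -0.0
side shuttle [([301.4, 229.7, 65.1, 37.4], 0.73)]
side cell_1 [([227.2, 220.7, 18.5, 19.2], 0.69), ([331.2, 225.8, 2.4, 4.3], 0.36)]
top shuttle [([274.3, 217.8, 46.4, 19.5], 0.82)]
top cell_1 [([291.6, 202.6, 11.0, 4.8], 0.56), ([208.8, 237.9, 17.4, 30.3], 0.55), ([290.0, 180.8, 8.7, 14.2], 0.53), ([273.1, 219.1, 24.5, 13.9], 0.52), ([291.8, 187.2, 11.8, 8.8], 0.5)]
```

The stop is reached at -0.054, matching the left one, and the cell travelled along in its bay. I'll give one firm nudge, back off, rise and go to the pad.

```bash
python3 -m inch '[{"dx":0,"dy":0.002,"dz":0,"rx":0,"ry":0,"rz":0},{"dx":0,"dy":0.002,"dz":0,"rx":0,"ry":0,"rz":0}]' -1 >/dev/null;  python3 go.py
python3 -m inch '[{"dx":0,"dy":-0.02,"dz":0,"rx":0,"ry":0,"rz":0},{"dx":0,"dy":-0.02,"dz":0,"rx":0,"ry":0,"rz":0},{"dx":0,"dy":-0.02,"dz":-0.2,"rx":0,"ry":0,"rz":0},{"dx":0,"dy":-0.02,"dz":-0.2,"rx":0,"ry":0,"rz":0},{"dx":0,"dy":-0.02,"dz":-0.2,"rx":0,"ry":0,"rz":0}]' -1 >/dev/null
python3 -m inch '[{"dx":0,"dy":0,"dz":-0.015,"rx":0,"ry":0,"rz":0},{"dx":0,"dy":0,"dz":-0.015,"rx":0,"ry":0,"rz":0}]' -1 >/dev/null;  python3 go.py .021 -.001 .17; python3 sh.py
```

```text
t 16.6 feeder TCP [-0.058  -0.0542  0.0174] F [ -0.7 -12.4  -3. ] w 0.0
t 17.3 feeder TCP [-0.0562 -0.0672  0.1828] F [ 0.6 -0.4 -0.3] w -0.0
d [-0.0965  0.0827  0.0163] r [-0.0014  0.0039  0.0007]
side shuttle [([301.9, 231.2, 67.1, 37.9], 0.55)]
side cell_1 [([224.9, 220.6, 18.9, 20.0], 0.76)]
top shuttle [([277.4, 217.6, 52.5, 25.2], 0.69), ([261.2, 191.6, 21.5, 21.2], 0.38)]
top cell_1 [([273.8, 217.6, 24.8, 13.6], 0.75), ([298.6, 188.1, 24.5, 6.8], 0.66), ([208.9, 238.9, 19.3, 31.4], 0.52), ([299.0, 179.1, 24.0, 16.9], 0.4), ([301.3, 188.8, 19.2, 36.7], 0.38), ([278.5, 218.5, 50.0, 23.4], 0.22)]
```

```bash
python3 -m inch '[{"dx":-0.096,"dy":0.082,"dz":0,"rx":0,"ry":0,"rz":0},{"dx":-0.096,"dy":0.082,"dz":0,"rx":0,"ry":0,"rz":0},{"dx":-0.096,"dy":0.082,"dz":0,"rx":0,"ry":0,"rz":0},{"dx":-0.096,"dy":0.082,"dz":0,"rx":0,"ry":0,"rz":0}]' -1 >/dev/null; python3 go.py .021 -.001 .12
python3 -m inch '[{"dx":0,"dy":0,"dz":0.04,"rx":0,"ry":0,"rz":0},{"dx":0,"dy":0,"dz":0.065,"rx":0,"ry":0,"rz":0},{"dx":0,"dy":0,"dz":0.065,"rx":0,"ry":0,"rz":0}]' -1 >/dev/null; python3 go.py .021 -.001 .068
```

```text
t 18.0 feeder TCP [ 1.840e-02 -1.000e-04  1.773e-01] F [-0.7  0.9  0. ] w 0.0
d [-0.0035 -0.0011  0.0716] r [ 0.0005 -0.002   0.0018]
t 18.3 feeder TCP [ 0.0149 -0.001   0.1223] F [-0.1  1.2 -0.7] w 0.0
d [-0.0082 -0.0002  0.0678] r [ 0.0017 -0.0055 -0.0004]
```

```bash
python3 -m inch '[{"dx":-0.005,"dy":0,"dz":0.01,"rx":0,"ry":0,"rz":0},{"dx":-0.005,"dy":0,"dz":0.02,"rx":0,"ry":0,"rz":0},{"dx":-0.005,"dy":0,"dz":0.03,"rx":0,"ry":0,"rz":0},{"dx":-0.005,"dy":0,"dz":0.04,"rx":0,"ry":0,"rz":0}]' -1 >/dev/null; python3 go.py
python3 -m inch '[{"dx":0,"dy":0,"dz":0.006,"rx":0,"ry":0,"rz":0},{"dx":0,"dy":0,"dz":0.012,"rx":0,"ry":0,"rz":0},{"dx":0,"dy":0,"dz":0.018,"rx":0,"ry":0,"rz":0}]' -1 >/dev/null; python3 go.py .022 -.001 .063
```

```text
t 18.7 feeder TCP [ 0.0277 -0.002   0.099 ] F [6.  1.4 9.3] w 0.0
t 19.0 feeder TCP [ 0.0238 -0.0015  0.0817] F [ 1.9 -0.   3.7] w -0.0
d [0.0023 0.0006 0.0234] r [-0.0006  0.0018  0.0005]
```

```bash
python3 -m inch '[{"dx":0.002,"dy":0,"dz":0.006,"rx":0,"ry":0,"rz":0},{"dx":0.002,"dy":0,"dz":0.012,"rx":0,"ry":0,"rz":0},{"dx":0.002,"dy":0,"dz":0.018,"rx":0,"ry":0,"rz":0}]' -1 >/dev/null; python3 go.py
python3 -m inch '[{"dx":0,"dy":0,"dz":0.004,"rx":0,"ry":0,"rz":0},{"dx":0,"dy":0,"dz":0.007,"rx":0,"ry":0,"rz":0}]' -1 >/dev/null; python3 go.py
python3 -m inch '[{"dx":0,"dy":0,"dz":0.003,"rx":0,"ry":0,"rz":0},{"dx":0,"dy":0,"dz":0.003,"rx":0,"ry":0,"rz":0}]' -1 >/dev/null; python3 go.py
```

```text
t 19.3 feeder TCP [ 0.0218 -0.0013  0.0665] F [3.2 0.1 6.1] w 0.01
t 19.5 feeder TCP [ 0.0227 -0.0014  0.063 ] F [-0.8  2.7 19.9] w 0.0
t 19.7 feeder TCP [ 0.0227 -0.0014  0.0629] F [-3.4  2.2 23.2] w 0.0
```

Stop reached again, as before. I'll hold, release, move aside and check.

```bash
python3 -m inch '[{"dx":0,"dy":0,"dz":0,"rx":0,"ry":0,"rz":0},{"dx":0,"dy":0,"dz":0,"rx":0,"ry":0,"rz":0},{"dx":0,"dy":0,"dz":0,"rx":0,"ry":0,"rz":0},{"dx":0,"dy":0,"dz":0,"rx":0,"ry":0,"rz":0},{"dx":0,"dy":0,"dz":0,"rx":0,"ry":0,"rz":0}]' -1 >/dev/null
python3 -m inch '[{"dx":0,"dy":0,"dz":-0.02,"rx":0,"ry":0,"rz":0},{"dx":0,"dy":0,"dz":-0.04,"rx":0,"ry":0,"rz":0},{"dx":0,"dy":0,"dz":-0.06,"rx":0,"ry":0,"rz":0},{"dx":0,"dy":0,"dz":-0.08,"rx":0,"ry":0,"rz":0},{"dx":0,"dy":0,"dz":-0.15,"rx":0,"ry":0,"rz":0}]' -1 >/dev/null
python3 -m inch '[{"dx":0,"dy":0,"dz":-0.04,"rx":0,"ry":0,"rz":0},{"dx":0.05,"dy":0.1,"dz":-0.04,"rx":0,"ry":0,"rz":0},{"dx":0.099,"dy":0.22,"dz":-0.04,"rx":0,"ry":0,"rz":0},{"dx":0.099,"dy":0.25,"dz":-0.04,"rx":0,"ry":0,"rz":0},{"dx":0.099,"dy":0.25,"dz":-0.04,"rx":0,"ry":0,"rz":0}]' -1 >/dev/null
python3 -m inch '[{"dx":0.0,"dy":0.1,"dz":0,"rx":0,"ry":0,"rz":0},{"dx":0,"dy":0.1,"dz":0,"rx":0,"ry":0,"rz":0},{"dx":0,"dy":0.1,"dz":0,"rx":0,"ry":0,"rz":0},{"dx":0,"dy":0.1,"dz":0,"rx":0,"ry":0,"rz":0}]' -1 >/dev/null; python3 go.py; python3 sh.py
python3 - <<'E'
from h import *
from fit import W
p=np.load("p.npy"); p[3]=.04
a=cv2.imread("pics/top0.png")[...,::-1]; b=cv2.imread("pics/t7.png"); im=optics.grab_frame("top")
for k in("lever","flux_tin","relay"): print(k,[(np.round(d["bbox"]).tolist(),round(d["confidence"],2)) for d in nets.boxes_of("top",k)[:2]])
for nm,y in(("L",.04),("R",-.04)): 
    u=proj("top",W(p,(-.058,y,.035),1))[0]; r,c=int(u[1]),int(u[0]); print(nm,u.round(1),"brightness",im[r-7:r+8:2,c-9:c+10:3].max(2).tolist())
E
```

```text
t 21.6 feeder TCP [-0.0536  0.2645  0.2045] F [ 0.4 -0.3  0.1] w 0.0
side shuttle [([301.1, 230.3, 65.3, 40.5], 0.87)]
side cell_1 [([225.7, 222.3, 17.4, 22.4], 0.46), ([316.7, 207.9, 7.2, 4.5], 0.44)]
top shuttle [([287.6, 213.8, 65.4, 28.1], 0.84)]
top cell_1 [([303.1, 214.2, 24.9, 12.5], 0.79), ([272.9, 217.5, 26.7, 13.2], 0.66), ([209.6, 237.6, 12.7, 28.1], 0.57)]
lever [([301.0, 189.0, 22.0, 36.0], 0.57)]
flux_tin [([259.0, 191.0, 18.0, 20.0], 0.62), ([302.0, 187.0, 21.0, 39.0], 0.47)]
relay [([336.0, 185.0, 19.0, 15.0], 0.57), ([260.0, 190.0, 19.0, 22.0], 0.18)]
L [271.6 217.8] brightness [[167, 213, 245, 166, 132, 94, 26], [94, 40, 1, 32, 35, 96, 110], [89, 134, 130, 141, 146, 148, 155], [148, 160, 165, 178, 178, 176, 173], [192, 188, 181, 176, 166, 157, 160], [142, 146, 140, 132, 138, 134, 78], [118, 79, 59, 66, 57, 9, 19], [2, 12, 52, 108, 45, 21, 8]]
R [302.9 213.4] brightness [[154, 205, 255, 200, 94, 97, 28], [112, 36, 18, 17, 81, 122, 126], [123, 132, 143, 147, 148, 160, 162], [147, 167, 172, 185, 204, 200, 190], [200, 192, 188, 180, 171, 156, 145], [155, 144, 137, 136, 133, 90, 64], [97, 67, 61, 65, 10, 16, 33], [17, 50, 88, 50, 20, 9, 96]]
```

Both bays hold a cell. One last check: is the lever at rest and everything else unmoved compared with the first picture?

```bash
python3 - <<'E'
from h import *
for n,boxes in dict(top=dict(pad=(168,188,290,310),tin=(180,205,250,272),relay=(172,192,327,347),rest=(150,300,355,480)),side=dict(pad=(183,200,318,338),bench=(215,320,395,520))).items():
    a=cv2.imread(f"pics/{n}0.png")[...,::-1].astype(int); b=optics.grab_frame(n).astype(int); d=np.abs(a-b).max(2)
    for k,(r,s,c,e) in boxes.items(): print(n,k,"changed px",(d[r:s,c:e]>40).sum(),"of",(s-r)*(e-c))
E
```

```text
top pad changed px 114 of 400
top tin changed px 0 of 550
top relay changed px 0 of 400
top rest changed px 0 of 18750
side pad changed px 0 of 340
side bench changed px 0 of 13125
```

```bash
python3 -c "
from plant import ticket; print(ticket.job_done())"
```

```text
the job is handed in; nothing more can be done
None
```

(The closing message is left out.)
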